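Reset the tripped cut-out of a dry-block heater

TASK

The dry-block heater on the bench has tripped its over-temperature cut-out and is switched off. With a fingertip, reach into the round well in its front deck and press the sunken reset key fully home, then switch the heater on by pressing down the raised end of its rocker switch as far as it goes. Do not lift or shove the heater, and leave the vials in its block and the beaker and tip box beside it where they are.

Things in the scene. Friction and masses are not known exactly. Their poses are not given: they have to be found in the camera images.
- heater: Dry-block heater, 260 mm (x) by 210 mm (y), 3 kg, loose on rubber feet. Origin: centre of its underside, z up, front is -x. Front 100 mm: flat grey control deck 70 mm high, a round well at its left (+y), display and flat keys (unused) in the middle, black rocker at its right (-y). Behind: white rim 84 mm high round an aluminium block 92 mm high with six vial holes.
- well_mouth (a point): Centre of the mouth of the round well, level with the deck, at x -80, y +55, z 70 mm in the heater's frame, axes as the heater's. The well is 44 mm across, 20 mm deep, with straight upright walls and a flat floor. Closed fingertips fit in; spread fingers do not.
- reset_key_top (a point): Centre of the top of the reset key, a white round stub 20 mm across in the middle of the well. Tripped, its top stands 11 mm below the deck; fully home, 16 mm below the deck (4 mm above the well floor).
- reset_key (a joint): How far the reset key has been pressed down, m: 0 tripped (out), 0.005 fully home. It needs about 4 N, has no return spring and stays where it is left.
- rocker_on_end (a point): Where to press to switch on: top of the rocker's far (+x) face, 15 mm from the pivot, 3 mm in from its edge. The rocker, 36 mm (along heater x) by 24 mm, has two faces in a shallow V; pivot at x -80, y -60, z 72 mm in the heater's frame. Off: near face level, far end up, this point at z 77 mm. On: far face level, this point at z 72 mm, 2 mm above the deck.
- power_rocker (a joint): Angle of the power rocker, rad: 0 off (far end up), 0.34 fully on (far end down). It needs about 3 N at its far end, has no spring and stays where it is left.
- vial_a: Capped glass vial, 27 mm across, 60 mm tall, standing in a hole of the heater's block, its top about 112 mm above the bench. Origin: centre of its underside. Leave it.
- vial_b: A second vial like the first, in another hole of the block. Leave it.
- beaker: Glass beaker, 68 mm across, 90 mm tall, standing to one side of the heater. Origin: centre of its underside. Leave it.
- tip_box: Pipette-tip box, blue base and white lid, 120 by 84 mm, 72 mm tall, standing to one side of the heater. Origin: centre of its underside. Leave it.

How it is judged:
By the outcome, as a careful person would: the job done as asked, in the order asked, and still so for the second after the job is handed in, with the robot touching nothing.
It also fails if it takes over 38 s, if anything falls off the work surface, if the arm or the gripper's body presses on something with over 40 N, if the wrist force passes 120 N, or if a joint passes its speed limit or range.

ROBOT

A 7-joint arm with a two-finger parallel gripper is mounted at the origin on the work surface. World frame = base frame: x ahead of the robot, y to its left, z up, the work surface at z = 0. Lengths are in m, angles in rad, forces in N, time in s.
With the tool pointing down it reaches from about 0.425 to 0.875 m from the base axis. Payload 8.4 kg.
Tool frame: the origin (TCP) lies midway between the tips of the shut fingers; the grasp point (between the pads) lies 19 mm behind it (env.grip_depth is the distance from the TCP to the grasp point, in m); x points along the fingers, y is the direction in which the jaws open and shut, and the axes are right-handed (so a half turn about x gives the same grasp; the last joint's range is limited). The gripper opens to 87 mm and grips with 3 to 60 N. Pads are 19 mm wide; open, the fingers measure 117 mm over their backs; the gripper's body (75 mm by 190 mm) begins 51 mm behind the grasp point.
Start: joints at [1.221, 0.333, 0.04, 1.465, -0.013, 1.343, -0.059], TCP at [0.161, -0.63, 0.223] pointing down, gripper open.
Joint ranges: [-2.58, 2.58], [-0.38, 2.09], [-1.3, 1.39], [0.25, 2.4], [-1.5, 4.64], [0.08, 2.09], [-2.65, 2.65]. Speed limits (rad/s): [2.22, 2.22, 2.79, 2.79, 3.14, 3.14, 3.14].

INTERFACE

Orientations are given as a 3x3 rotation matrix whose columns are the frame's x, y, z axes.
In Python, from bench import env gives the robot as it stands. The module is installed in compiled form; this text tells all that it offers.
- The arm moves only by the shell command python3 -m creep 'ROWS' [FORCE]. ROWS is JSON, a list of rows, each a list of 5 numbers: the shift along the tool's x, y, z in cm, then the turn about the tool's x in rad, then the opening in per cent of the stroke, from 0 (shut) to 100 (fully open). A call has 1 to 12 rows; each row shifts and turns the pose as measured when the row begins, along the tool's axes as they then stand; what a row does not reach is not made up. A row lasts 1/12 s, in which the tool goes at most 41.7 mm and 7.16 degrees, less where a joint would pass 70% of its speed; a pose out of reach is approached as far as the arm can. A call with a gripper value outside its range is refused whole. The fingers move at their own pace and stop on an object; FORCE is the grip in N (left out, the last holds). Time passes only in rows, so rows that do not move let the fingers close. It gives the time, the measured TCP pose, the force and the opening at its end, in the units of the state.
- env.observe(): the state, without advancing time (a new reading comes with each control period).
- env.get_image(name): name is "side" or "top" or "wrist"; returns a dict with "frame" (384x512x3 uint8, red, green, blue), "depth" (384x512 float32, m along the optical axis (not along the pixel's ray), 0 where there is no reading), "K" (3x3 intrinsics, pixels), "dist_coeffs" ([k1, k2, p1, p2, k3] as OpenCV has them; the pictures are not rectified), "R" (3x3) and "t" (3): a world point X has camera coordinates R X + t; the wrist camera has in their place "mount" (4x4, takes a point from camera to tool coordinates, whose origin is the TCP and whose axes are the tool frame's). Camera axes: x right, y down, z forward; pixel columns grow to the right and rows downward; lengths in m; the calibration is good to about 2 mm. A picture is of the moment at which its call begins: read the wrist's pose just before it.
- env.job_done(): hands the job in, once; it reports no verdict.
Trained networks look in a picture, given as the dict that the camera call returned (one of the last four; its "shot" number tells which), for a name from the list of things; names that differ only in an ending like _2 or _b are one class to them, and where a whole thing is asked for, a point or a joint stands for the part that bears it (a point fixed in the world has none). Each returns a list of dicts, best first, with "score" (0 to 1); they miss things now and then, are a little off and sometimes report something else, mostly with a low value. They report only what shows in the picture. A call takes as long as a camera call.
- env.look_for(picture, target): "uv" ([column, row] in pixels, amid what is visible of it).
- env.regions_of(picture, target): "pixels" (384x512 bool, what is visible of it) and "uv" ([column, row] in pixels, amid what is visible of it).
The state is a dict: "time": time; "joints": joint angles; "qvel": joint speeds; "effort": joint torques, N m; "ee_pos": TCP position; "tool_rot": TCP orientation; "contact_force": force on the tool from outside, world axes, zero at the start; "torque": the same for the moment, N m; "width": opening from 0.0 (shut) to 1.0 (fully open).
Only numpy, scipy, OpenCV 4.12 (cv2) and the standard library are available. Lean on these libraries where they do the work, as an engineer would, in place of code of your own. Each camera call takes 0.05 s, during which the arm holds its last target.

## Working session

There is one attempt and no reset: what is moved stays moved. The work goes in short steps, Python scripts to look and compute and a shell command to move; the robot and the scene stay as the last step left them, time stands still between calls to the robot, and variables do not carry over. Pictures are saved under pics/ and viewed, and the job is handed in when it is done.

```bash
mkdir -p pics
cat > h.py <<'E'
import numpy as np, cv2
from bench import env
def save(im,n): cv2.imwrite('pics/'+n+'.png', cv2.cvtColor(im['frame'],cv2.COLOR_RGB2BGR))
def pts(im, uv, z=None, wp=None):
    """world points of pixels by depth"""
    uv=np.array(uv,float).reshape(-1,2)
    d=np.array([im['depth'][int(round(v)),int(round(u))] for u,v in uv])
    n=cv2.undistortPoints(uv.reshape(-1,1,2),im['K'],np.array(im['dist_coeffs'])).reshape(-1,2)
    c=np.c_[n,np.ones(len(n))]
    R,t=pose(im,wp)
    if z is None: return (c*d[:,None]-t)@R
    o=-R.T@t; r=c@R
    return o+r*((z-o[2])/r[:,2])[:,None]
def pose(im,wp=None):
    if 'R' in im and im.get('R') is not None: return np.array(im['R']),np.array(im['t'])
    p,T=wp; M=np.array(im['mount']); Rc=np.array(T)@M[:3,:3]; o=np.array(T)@M[:3,3]+np.array(p)
    return Rc.T,-Rc.T@o
E
python3 - <<'E'
from h import *
np.set_printoptions(precision=4,suppress=True)
o=env.observe(); print(o['time'],o['ee_pos'],o['tool_rot'],o['contact_force'],o['width'])
for c in ['top','side']:
    im=env.get_image(c); save(im,c+'0')
    for n in ['heater','well_mouth','reset_key_top','rocker_on_end','beaker','tip_box']:
        for r in env.look_for(im,n)[:2]: print(c,n,r['uv'],round(r['score'],2),pts(im,[r['uv']])[0])
E
```

```text
0.0 [ 0.1611 -0.6292  0.2216] [[-0.0005  0.2481 -0.9687]
 [ 0.0016 -0.9687 -0.2481]
 [-1.     -0.0017  0.0001]] [ 1.1716 -0.1854 -0.2201] 1.0029831283836772
top heater [277.6, 194.7] 0.71 [ 0.5919 -0.076   0.0919]
top well_mouth [273.2, 195.8] 0.57 [ 0.5896 -0.0636  0.0882]
top well_mouth [276.6, 164.3] 0.16 [ 0.6763 -0.0752  0.1083]
top rocker_on_end [293.9, 218.7] 0.6 [ 0.5249 -0.1216  0.0685]
top beaker [97.8, 243.1] 0.56 [0.47   0.4683 0.0072]
top tip_box [405.3, 211.4] 0.71 [ 0.5369 -0.4481  0.0684]
side well_mouth [270.7, 200.6] 0.66 [ 0.5768 -0.0344  0.0749]
side rocker_on_end [301.6, 187.9] 0.62 [ 0.5256 -0.1213  0.0719]
side beaker [206.3, 373.7] 0.62 [0.4838 0.4252 0.0308]
side tip_box [343.8, 135.5] 0.75 [ 0.5148 -0.4275  0.0508]
```

View pics/top0.png

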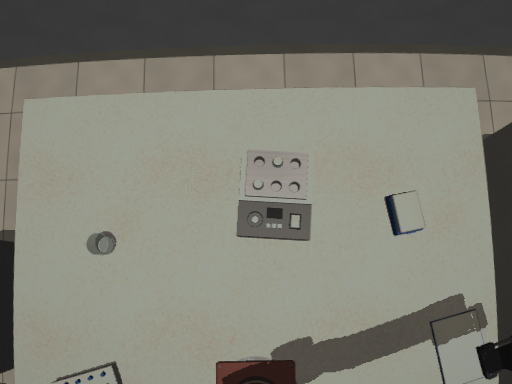

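View pics/side0.png

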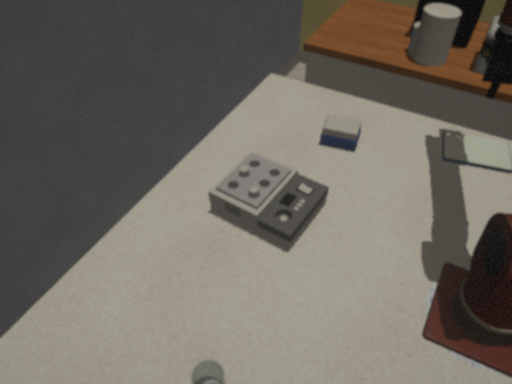

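The top view shows the heater at about (275,195), with the well at (255,219) and the rocker at (295,221). The tip box is at (405,212), the beaker at (104,243), and the gripper at lower right. I'll get coarse positions from this, then refine them with the wrist camera.

Run:
```python
from h import *
np.set_printoptions(precision=4,suppress=True)
im=env.get_image('top')
P=pts(im,[[255,219],[295,221.5]],z=0.07); print(P)
m=P.mean(0)
o=env.observe(); T=np.array(o['tool_rot']); 
d=m+[-0.05,0,0.13]-o['ee_pos']; print(d, T.T@d*100, np.arctan2(*(P[1]-P[0])[:2]))
big=cv2.resize(im['frame'][140:250,220:330],None,fx=6,fy=6,interpolation=cv2.INTER_CUBIC)
cv2.imwrite('pics/topz.png',big[:600,:,::-1])
w=env.get_image('wrist');print(w['mount'],w['K'])
```

```text
[[ 0.5267 -0.0103  0.07  ]
 [ 0.5166 -0.1243  0.07  ]]
[ 0.3104  0.5623 -0.0226] [  2.2578 -46.7725 -44.0206] -3.053279791752008
[[ 0.0003 -0.2544  0.9671 -0.1615]
 [ 1.      0.0001 -0.0003  0.0009]
 [-0.0001  0.9671  0.2544 -0.0692]
 [ 0.      0.      0.      1.    ]] [[336.6678   0.     257.7645]
 [  0.     336.6678 191.2606]
 [  0.       0.       1.    ]]
```

View pics/topz.png

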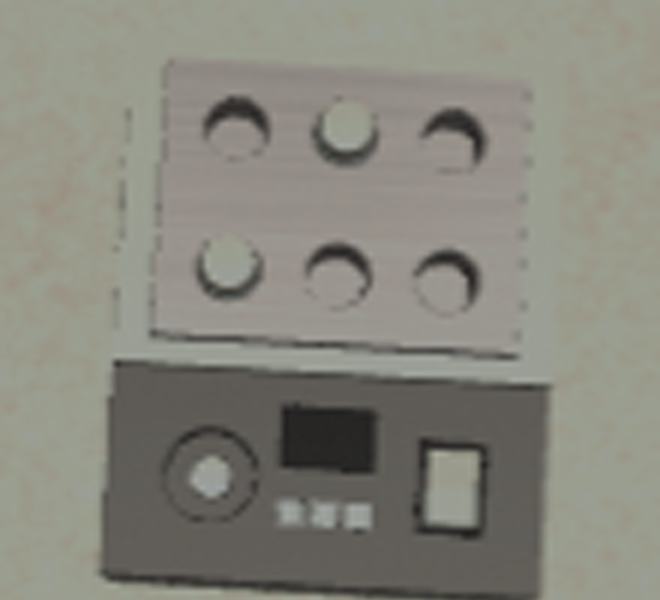

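The top view gives the heater a yaw of about -0.05 to -0.09 rad. I'll go above the deck with the fingers shutting and turn the jaws in line with the heater.

```bash
python3 -m creep '[[0,-2.9,-2.75,0,0],[0,-2.9,-2.75,0,0],[0,-2.9,-2.75,0,0],[0,-2.9,-2.75,0,0],[0,-2.9,-2.75,0,0],[0,-2.9,-2.75,0,0],[0,-2.9,-2.75,0,0],[0,-2.9,-2.75,0,0],[0,-2.9,-2.75,0,0],[0,-2.9,-2.75,0,0],[0,-2.9,-2.75,0,0],[0,-2.9,-2.75,0,0]]' 20
```

```text
time: 1.8
ee_pos: [0.3976, -0.2018, 0.2201]
tool_rot: [[-0.002, 0.232, -0.973], [-0.007, -0.973, -0.232], [-1.0, 0.007, 0.003]]
contact_force: [1.6, -0.2, -0.2]
width: 0.175
```

```bash
python3 -m creep '[[0,-2.7,-3.1,0,0],[0,-2.7,-3.1,0,0],[0,-2.7,-3.1,0,0],[0,-2.2,-2.8,0,0],[0,0,0,0.1,0],[0,0,0,0.1,0],[0,0,0,0.1,0],[0,0,0,0,0],[0,0,0,0,0]]'
python3 - <<'E'
from h import *
o=env.observe(); im=env.get_image('wrist'); save(im,'w1'); wp=(o['ee_pos'],o['tool_rot'])
print(wp,o['width'],o['contact_force'])
for n in ['well_mouth','reset_key_top','rocker_on_end']:
    for r in env.look_for(im,n)[:2]: print(n,r['uv'],round(r['score'],2),pts(im,[r['uv']],wp=wp)[0])
    for r in env.regions_of(im,n)[:1]: print('  reg',r['uv'],r['score'],r['pixels'].sum())
E
```

```text
time: 2.55
ee_pos: [0.4965, -0.0569, 0.2217]
tool_rot: [[0.006, -0.059, -0.998], [-0.006, -0.998, 0.059], [-1.0, 0.006, -0.006]]
contact_force: [-0.5, -0.7, 0.5]
width: 0.006
(array([ 0.49652052, -0.05687304,  0.2217387 ]), array([[ 0.00601266, -0.05920732, -0.9982276 ],
       [-0.00625393, -0.99822835,  0.05916969],
       [-0.99996237,  0.00588708, -0.00637228]])) 0.006098903765419946 [-0.52477144 -0.70500969  0.49339726]
well_mouth [271.1, 96.9] 0.74 [ 0.57088415 -0.07489319  0.06982842]
well_mouth [201.1, 31.8] 0.29 [ 0.61918401 -0.02356783  0.11155306]
  reg [271.7, 98.8] 0.88 47420
reset_key_top [207.7, 147.1] 0.52 [ 0.52799817 -0.01178496  0.05598339]
  reg [203.7, 146.6] 0.87 356
rocker_on_end [327.1, 151.1] 0.79 [ 0.51956302 -0.12413295  0.07262226]
  reg [330.2, 150.8] 0.82 1056
```

View pics/w1.png

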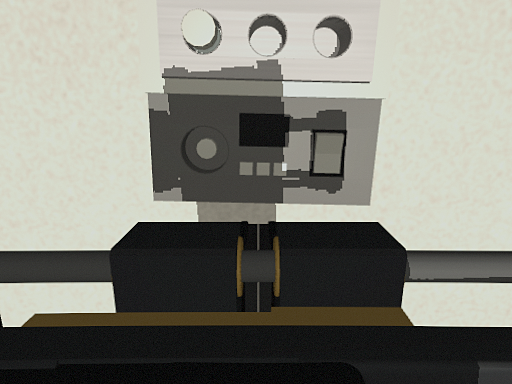

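The wrist view shows the well ring at about (205,149) with the key at (206,149), and the rocker at (328,152). The shut fingers are at bottom centre, around (258,250). I'll check the finger geometry by depth and fit the deck features.

Run:
```python
from h import *
np.set_printoptions(precision=4,suppress=True)
o=env.observe(); im=env.get_image('wrist'); wp=(o['ee_pos'],o['tool_rot']); T=np.array(wp[1])
d=im['depth']
q=[[258,240],[258,225],[200,226],[200,240],[200,280],[130,240],[245,240],[270,240],[243,226],[275,226],[260,265],[60,265]]
P=pts(im,q,wp=wp)
for a,b in zip(q,P): print(a,d[a[1],a[0]],((b-wp[0])@T)*1000)
g=im['frame'][75:215,140:400]
cv2.imwrite('pics/w1z.png',cv2.resize(g,None,fx=3,fy=3,interpolation=cv2.INTER_CUBIC)[...,::-1])
cv2.imwrite('pics/w1f.png',cv2.resize(im['frame'][210:320,190:330],None,fx=5,fy=5,interpolation=cv2.INTER_CUBIC)[...,::-1])
```

```text
[258, 240] 0.15206169 [-20.0297   0.8883  -9.4967]
[258, 225] 0.17059176 [-0.8599  0.8966 -9.5312]
[200, 226] 0.08853267 [-78.1951 -14.3807 -38.1134]
[200, 240] 0.08000811 [-87.0601 -12.9139 -37.9207]
[200, 280] 0.07526313 [-93.7409 -12.0839 -31.1763]
[130, 240] 0.07991194 [-87.1457 -29.4107 -37.988 ]
[245, 240] 0.14749971 [-24.2748  -4.8064 -11.2963]
[270, 240] 0.1472351 [-24.5182   6.1311 -11.4012]
[243, 226] 0.16264799 [ -8.4641  -6.3517 -11.8557]
[275, 226] 0.16421315 [ -6.9876   9.1828 -11.3024]
[260, 265] 0.08350746 [-85.3774   1.3509 -30.551 ]
[60, 265] 0.08248568 [-86.2838 -47.2122 -31.1648]
```

View pics/w1z.png

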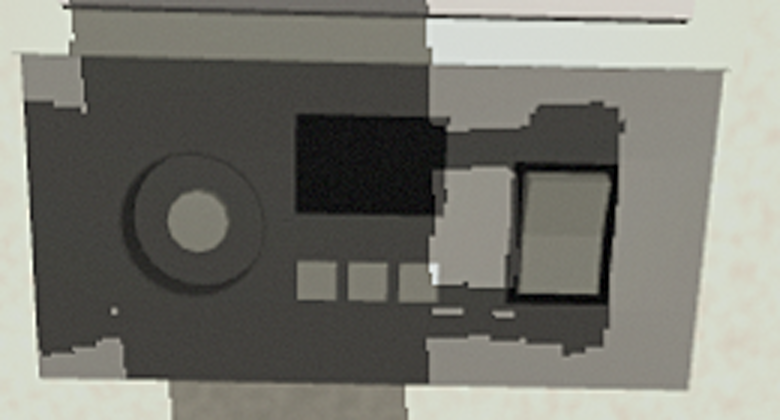

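View pics/w1f.png

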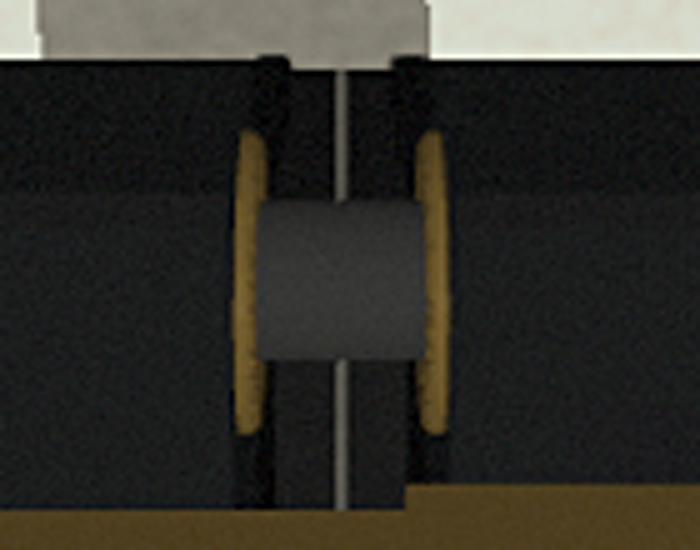

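Run:
```python
from h import *
np.set_printoptions(precision=4,suppress=True)
o=env.observe(); im=env.get_image('wrist'); wp=(o['ee_pos'],o['tool_rot']); T=np.array(wp[1])
z=lambda a:[[140+x/3-.33,75+y/3-.33] for x,y in a]
W=pts(im,z([[193,223]]),z=.07,wp=wp)[0]; K=pts(im,z([[198,221]]),z=.059,wp=wp)[0]
C=pts(im,z([[40,377],[690,388],[22,52],[724,70]]),z=.07,wp=wp)
R=pts(im,z([[514,163],[617,163],[606,304],[508,302]]),z=.07,wp=wp)
print('well',W,'key',K);print(C);print(R,R.mean(0))
def ang(v):return np.arctan2(-v[1],-v[0])
fy=C[0]-C[1]; by=C[2]-C[3]; print('yaw',[np.arctan2(-v[0],v[1]) for v in (fy,by,W-R.mean(0))], np.linalg.norm(fy),np.linalg.norm(W-R.mean(0)))
yaw=np.mean([np.arctan2(-v[0],v[1]) for v in (fy,by)]);c,s=np.cos(yaw),np.sin(yaw);RR=np.array([[c,-s],[s,c]])
O=(C[:,:2]-np.array([[-.13,.105],[-.13,-.105],[-.03,.105],[-.03,-.105]])@RR.T).mean(0)
for n,p in dict(well=(-.08,.055),rock=(-.08,-.06),on=(-.065,-.06)).items(): print(n,O+RR@p)
t=(W+K)/2; d=np.array([t[0],t[1],.12])-wp[0]; print('move cm',T.T@d*100)
```

```text
well [ 0.528  -0.0108  0.07  ] key [ 0.5273 -0.0107  0.059 ]
[[ 0.4818  0.0432  0.07  ]
 [ 0.4648 -0.1657  0.07  ]
 [ 0.5815  0.0344  0.07  ]
 [ 0.5634 -0.1736  0.07  ]]
[[ 0.5402 -0.1106  0.07  ]
 [ 0.5381 -0.142   0.07  ]
 [ 0.4943 -0.1387  0.07  ]
 [ 0.4969 -0.1077  0.07  ]] [ 0.5174 -0.1247  0.07  ]
yaw [np.float64(-0.0812032595772102), np.float64(-0.08660885291467742), np.float64(-0.0934175924176684)] 0.20964899211859786 0.11446003726646443
well [ 0.5275 -0.0106]
rock [ 0.5178 -0.1252]
on [ 0.5328 -0.1265]
move cm [10.1562 -4.899  -2.7665]
```

Well, key and rocker agree within about 1 mm across features. Moving over the well.

```bash
python3 -m creep '[[1,-2.5,-1.4,0.026,0],[1.5,-2.4,-1.35,0,0],[2.5,0,0,0,0],[2.5,0,0,0,0],[2,0,0,0,0],[0,0,0,0,0],[0,0,0,0,0]]'
python3 - <<'E'
from h import *
np.set_printoptions(precision=4,suppress=True)
o=env.observe(); im=env.get_image('wrist'); save(im,'w2'); wp=(o['ee_pos'],o['tool_rot']);T=np.array(wp[1])
print(wp,o['width'],o['contact_force'])
for r in env.regions_of(im,'reset_key_top')[:1]: print('  reg',r['uv'],r['score'],r['pixels'].sum(),pts(im,[r['uv']],z=.059,wp=wp))
d=np.array([.5275,-.0107,.075])-wp[0]; print(T.T@d*100)
cv2.imwrite('pics/w2z.png',cv2.resize(im['frame'][130:240,180:340],None,fx=5,fy=5,interpolation=cv2.INTER_CUBIC)[...,::-1])
E
```

```text
time: 3.58
ee_pos: [0.5312, -0.01, 0.1251]
tool_rot: [[0.011, -0.09, -0.996], [-0.007, -0.996, 0.09], [-1.0, 0.006, -0.011]]
contact_force: [0.6, 0.7, 1.0]
width: 0.004
(array([ 0.5312, -0.01  ,  0.1251]), array([[ 0.0105, -0.0898, -0.9959],
       [-0.0066, -0.9959,  0.0897],
       [-0.9999,  0.0056, -0.0111]])) 0.004401579191187824 [0.5608 0.6518 1.0069]
  reg [257.3, 210.5] 0.67 640 [[ 0.5274 -0.0105  0.059 ]]
[5.0021 0.0704 0.4219]
```

View pics/w2z.png

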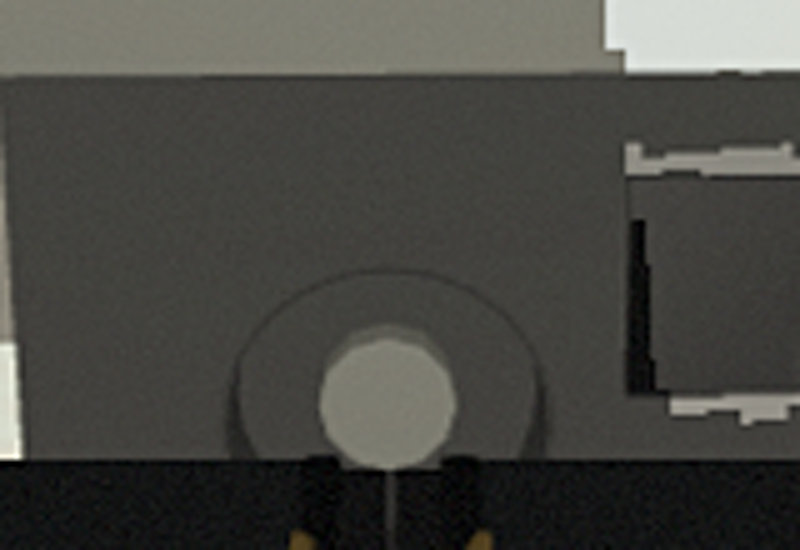

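The close view centres the key and well at zoom (388,400), which is on the finger axis laterally. The TCP is 4 mm too far forward. I'll correct that and descend in steps.

```bash
python3 -m creep '[[0,0.06,0.4,0,0],[2,0,0,0,0],[1.5,0,0,0,0],[1,0,0,0,0],[0,0,0,0,0]]'
```

```text
time: 4.1
ee_pos: [0.5319, -0.0123, 0.0868]
tool_rot: [[0.023, -0.093, -0.995], [-0.009, -0.996, 0.092], [-1.0, 0.007, -0.024]]
contact_force: [-0.2, 0.2, 0.1]
width: 0.007
```

```bash
python3 -m creep '[[0,-0.13,0.46,0,0],[0,0,0,0,0],[0,0,0,0,0]]'
```

```text
time: 4.35
ee_pos: [0.5279, -0.0106, 0.0891]
tool_rot: [[0.026, -0.093, -0.995], [-0.01, -0.996, 0.093], [-1.0, 0.007, -0.027]]
contact_force: [-0.4, 0.2, 0.2]
width: 0.007
```

```bash
python3 -m creep '[[0.8,-0.01,0.04,0,0],[0.5,0,0.02,0,0],[0,0,0,0,0],[0,0,0,0,0]]'
```

```text
time: 4.68
ee_pos: [0.5287, -0.0106, 0.0766]
tool_rot: [[0.029, -0.093, -0.995], [-0.011, -0.996, 0.093], [-1.0, 0.008, -0.03]]
contact_force: [0.0, 0.2, 0.4]
width: 0.004
```

```bash
python3 -m creep '[[0.3,0,0.15,0,0],[0.5,0,0.03,0,0],[0.4,0,0.03,0,0],[0,0,0,0,0],[0,0,0,0,0]]'
```

```text
time: 5.1
ee_pos: [0.5266, -0.0105, 0.0629]
tool_rot: [[0.028, -0.093, -0.995], [-0.01, -0.996, 0.093], [-1.0, 0.008, -0.029]]
contact_force: [-0.4, -0.3, 0.5]
width: 0.004
```

In the well, with no wall contact. Next is the press.

```bash
python3 -m creep '[[0.3,0,0,0,0],[0.3,0,0.01,0,0],[0.3,0,0.01,0,0],[0,0,0,0,0]]'
```

```text
time: 5.43
ee_pos: [0.527, -0.0105, 0.0545]
tool_rot: [[0.028, -0.093, -0.995], [-0.011, -0.996, 0.093], [-1.0, 0.008, -0.029]]
contact_force: [-4.0, 0.0, 7.0]
width: 0.005
```

```bash
python3 -m creep '[[0.2,0,0,0,0],[0.2,0,0,0,0],[0,0,0,0,0]]'
```

```text
time: 5.68
ee_pos: [0.5272, -0.0104, 0.055]
tool_rot: [[0.028, -0.093, -0.995], [-0.014, -0.996, 0.093], [-1.0, 0.011, -0.029]]
contact_force: [-0.4, -0.2, -0.1]
width: 0.001
```

```bash
python3 -m creep '[[0.4,0,0,0,0],[0.4,0,0,0,0]]'
```

```text
time: 5.85
ee_pos: [0.5282, -0.0104, 0.0536]
tool_rot: [[0.028, -0.094, -0.995], [-0.018, -0.995, 0.093], [-0.999, 0.015, -0.03]]
contact_force: [-36.2, -0.3, 78.2]
width: 0.006
```

```bash
python3 -m creep '[[0.6,0,0,0,0],[0.6,0,0,0,0]]'
```

```text
time: 6.02
ee_pos: [0.5283, -0.0104, 0.0535]
tool_rot: [[0.026, -0.094, -0.995], [-0.026, -0.995, 0.094], [-0.999, 0.023, -0.028]]
contact_force: [-40.7, 1.0, 90.2]
width: 0.007
```

There is a hard stop at z = 0.0535 (home is 0.054), so the key is home. Retracting straight up.

```bash
python3 -m creep '[[-0.3,0,0,0,0],[-0.8,0,0,0,0],[-1,0,0,0,0],[-2,0,0,0,0],[-2,0,0,0,0],[-1.5,0,0,0,0],[0,0,0,0,0],[0,0,0,0,0]]'
python3 - <<'E'
from h import *
np.set_printoptions(precision=4,suppress=True)
o=env.observe(); im=env.get_image('wrist'); save(im,'w3'); wp=(o['ee_pos'],o['tool_rot']);T=np.array(wp[1])
print(wp,o['width'],o['contact_force'])
cv2.imwrite('pics/w3z.png',cv2.resize(im['frame'][110:240,180:340],None,fx=4.5,fy=4.5,interpolation=cv2.INTER_CUBIC)[...,::-1])
for r in env.regions_of(im,'reset_key_top')[:1]:
    m=r['pixels']; v,u=np.nonzero(m); P=pts(im,np.c_[u,v],wp=wp); print('key',r['score'],r['uv'],np.median(P,0),np.percentile(P[:,2],[10,50,90]))
for r in env.regions_of(im,'rocker_on_end')[:1]: print('rocker',r['score'],r['uv'],pts(im,[r['uv']],wp=wp))
P=pts(im,[[230,180],[290,180],[260,160]],wp=wp);print(P)
E
```

```text
time: 6.68
ee_pos: [0.5269, -0.0077, 0.1368]
tool_rot: [[0.029, -0.093, -0.995], [-0.027, -0.995, 0.093], [-0.999, 0.024, -0.032]]
contact_force: [-0.2, 0.3, -1.1]
width: 0.006
(array([ 0.5269, -0.0077,  0.1368]), array([[ 0.0292, -0.0933, -0.9952],
       [-0.0271, -0.9953,  0.0925],
       [-0.9992,  0.0243, -0.0316]])) 0.005552205077106176 [-0.1991  0.3323 -1.1459]
key 0.67 [259.6, 198.6] [ 0.5278 -0.0102  0.0532] [0.052  0.0532 0.0542]
rocker 0.87 [420.3, 199.4] [[ 0.5214 -0.1244  0.0724]]
[[ 0.548   0.0074  0.0702]
 [ 0.5438 -0.0343  0.0697]
 [ 0.5597 -0.0147  0.0692]]
```

View pics/w3.png

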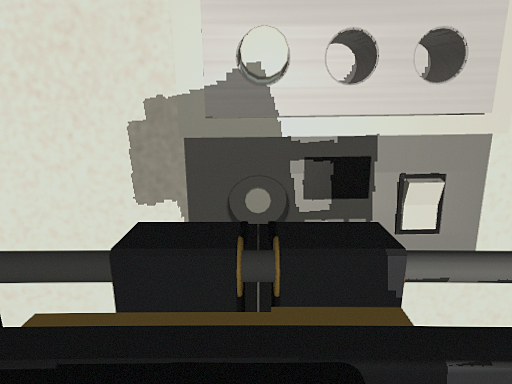

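The key reads z ≈ 0.053 against a deck at 0.0697, so it is about 16 mm below the deck and home. The picture shows it centred at (258,200), with the rocker at (420,203) still off. Moving over the rocker's far end.

```bash
python3 -m creep '[[0,3,-0.45,0,0],[0,3,-0.45,0,0],[0,3,-0.45,0,0],[0,2.8,-0.45,0,0],[0,0,0,0,0],[0,0,0,0,0]]'
python3 - <<'E'
from h import *
np.set_printoptions(precision=4,suppress=True)
o=env.observe(); im=env.get_image('wrist'); save(im,'w4'); wp=(o['ee_pos'],o['tool_rot']);T=np.array(wp[1])
print(wp,o['width'],o['contact_force'])
cv2.imwrite('pics/w4z.png',cv2.resize(im['frame'][110:240,180:340],None,fx=4.5,fy=4.5,interpolation=cv2.INTER_CUBIC)[...,::-1])
for r in env.regions_of(im,'rocker_on_end')[:1]: print('rocker',r['score'],r['uv'],pts(im,[r['uv']],wp=wp))
for v in range(160,222,4): print(v, pts(im,[[256,v]],wp=wp)[0])
E
```

```text
time: 7.33
ee_pos: [0.5306, -0.1294, 0.1324]
tool_rot: [[0.019, -0.088, -0.996], [-0.023, -0.996, 0.088], [-1.0, 0.021, -0.021]]
contact_force: [0.3, 0.4, -0.4]
width: 0.003
(array([ 0.5306, -0.1294,  0.1324]), array([[ 0.0187, -0.0881, -0.9959],
       [-0.0231, -0.9959,  0.0877],
       [-0.9996,  0.0214, -0.0207]])) 0.0026670949098925333 [ 0.2635  0.4255 -0.3904]
rocker 0.58 [253.3, 210.0] [[ 0.5306 -0.1284  0.0753]]
160 [ 0.5636 -0.1333  0.0688]
164 [ 0.5611 -0.133   0.0703]
168 [ 0.5583 -0.1328  0.0694]
172 [ 0.5556 -0.1325  0.0697]
176 [ 0.553  -0.1323  0.0705]
180 [ 0.5498 -0.1321  0.0686]
184 [ 0.547  -0.1318  0.0683]
188 [ 0.5444 -0.1316  0.0694]
192 [ 0.5416 -0.1313  0.0696]
196 [ 0.5386 -0.131   0.0689]
200 [ 0.5361 -0.1308  0.0701]
204 [ 0.5345 -0.1306  0.0747]
208 [ 0.532  -0.1303  0.0757]
212 [ 0.5286 -0.1301  0.074 ]
216 [ 0.5261 -0.1298  0.075 ]
220 [ 0.5228 -0.1295  0.0739]
```

View pics/w4z.png

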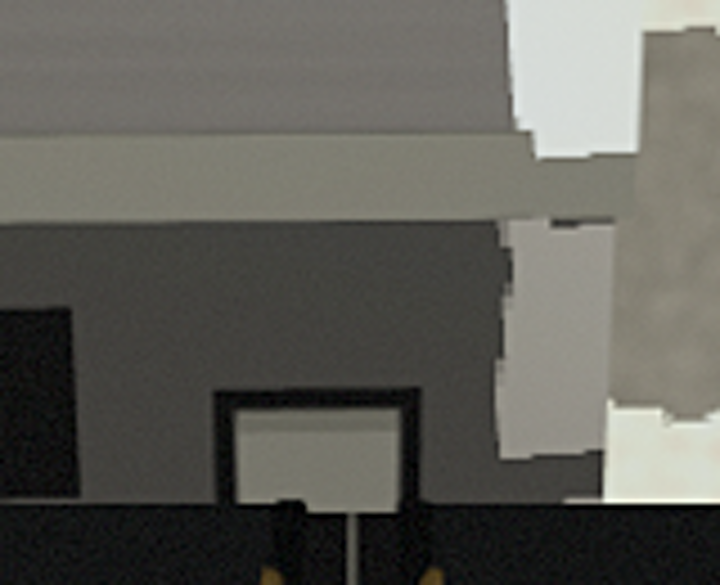

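The rocker's far edge is at x ≈ 0.535 (zoom row 410) and its lateral centre is at zoom column 318. That puts the press point at about (0.5325, -0.1265). Correcting and descending.

```bash
python3 -m creep '[[0,-0.35,-0.17,0,0],[1.5,0,0,0,0],[1.5,0,0.02,0,0],[1,0,0.02,0,0],[0,0,0,0,0],[0,0,0,0,0]]'
```

```text
time: 7.93
ee_pos: [0.5342, -0.1182, 0.0909]
tool_rot: [[0.02, -0.078, -0.997], [-0.021, -0.997, 0.077], [-1.0, 0.02, -0.021]]
contact_force: [-0.1, -0.5, 1.6]
width: 0.006
```

```bash
python3 -m creep '[[0,0.8,0.1,0,0],[0,0,0,0,0],[0,0,0,0,0]]'
```

```text
time: 8.18
ee_pos: [0.5332, -0.1257, 0.0923]
tool_rot: [[0.021, -0.076, -0.997], [-0.021, -0.997, 0.075], [-1.0, 0.02, -0.022]]
contact_force: [-0.6, 1.2, -0.6]
width: 0.006
```

```bash
python3 -m creep '[[0.6,0.05,0.05,0,0],[0.6,0,0.02,0,0],[0,0,0,0,0],[0,0,0,0,0]]'
```

```text
time: 8.52
ee_pos: [0.5334, -0.1274, 0.0805]
tool_rot: [[0.023, -0.077, -0.997], [-0.022, -0.997, 0.077], [-0.999, 0.021, -0.025]]
contact_force: [-0.0, -1.4, -0.3]
width: 0.005
```

```bash
python3 -m creep '[[0.3,0,0.02,0,0],[0.3,0,0,0,0],[0.3,0,0,0,0]]'
```

```text
time: 8.77
ee_pos: [0.5345, -0.1276, 0.0721]
tool_rot: [[0.025, -0.077, -0.997], [-0.023, -0.997, 0.077], [-0.999, 0.021, -0.027]]
contact_force: [-7.3, 2.5, 26.7]
width: 0.007
```

```bash
python3 -m creep '[[0.3,0,0,0,0]]'
```

```text
time: 8.85
ee_pos: [0.5348, -0.1277, 0.0715]
tool_rot: [[0.025, -0.077, -0.997], [-0.024, -0.997, 0.077], [-0.999, 0.022, -0.027]]
contact_force: [-24.4, 5.4, 62.0]
width: 0.005
```

```bash
python3 -m creep '[[0.3,0,0,0,0]]'
```

```text
time: 8.93
ee_pos: [0.5348, -0.1277, 0.0718]
tool_rot: [[0.024, -0.077, -0.997], [-0.026, -0.997, 0.077], [-0.999, 0.024, -0.026]]
contact_force: [-21.3, 4.3, 48.1]
width: 0.006
```

There is a hard stop at z ≈ 0.0715, where the far face should be level. Retracting to inspect.

```bash
python3 -m creep '[[-0.3,0,0,0,0],[-1,0,0,0,0],[-2,0,0,0,0],[-3,0,0,0,0],[-3,0,0,0,0],[-3,0,3,0,0],[0,0,3,0,0],[0,0,3,0,0],[0,0,0,0,0],[0,0,0,0,0]]'
python3 - <<'E'
from h import *
np.set_printoptions(precision=4,suppress=True)
o=env.observe(); im=env.get_image('wrist'); save(im,'w5'); wp=(o['ee_pos'],o['tool_rot']);T=np.array(wp[1])
print(wp,o['width'],o['contact_force'])
for n in ['reset_key_top','rocker_on_end']:
  for r in env.regions_of(im,n)[:1]:
    m=r['pixels']; v,u=np.nonzero(m); P=pts(im,np.c_[u,v],wp=wp); print(n,r['score'],r['uv'],np.median(P,0))
    if n[0]=='r' and 'rocker' in n:
        c=np.median(u); 
        for vv in range(v.min()-6,v.max()+6,3):
            Q=pts(im,[[x,vv] for x in np.arange(c-5,c+6)],wp=wp);print(vv,np.median(Q,0))
cv2.imwrite('pics/w5z.png',cv2.resize(im['frame'][20:220,140:400],None,fx=3,fy=3,interpolation=cv2.INTER_CUBIC)[...,::-1])
t=env.get_image('top'); save(t,'top5'); a=cv2.imread('pics/top0.png'); 
print(np.abs(a.astype(int)-cv2.imread('pics/top5.png')).max(2)[200:245,380:430].mean(),np.abs(a.astype(int)-cv2.imread('pics/top5.png')).max(2)[225:260,80:125].mean())
E
```

```text
time: 9.77
ee_pos: [0.4397, -0.1159, 0.1987]
tool_rot: [[0.023, -0.075, -0.997], [-0.025, -0.997, 0.075], [-0.999, 0.023, -0.025]]
contact_force: [0.1, -0.7, -0.2]
width: 0.005
(array([ 0.4397, -0.1159,  0.1987]), array([[ 0.0233, -0.0751, -0.9969],
       [-0.0248, -0.9969,  0.0745],
       [-0.9994,  0.023 , -0.0251]])) 0.005144512876243814 [ 0.1059 -0.6866 -0.155 ]
reset_key_top 0.78 [127.4, 92.9] [ 0.527  -0.0109  0.0532]
rocker_on_end 0.71 [258.5, 95.4] [ 0.5171 -0.1246  0.0722]
67 [ 0.54   -0.1265  0.0694]
70 [ 0.5376 -0.1263  0.0705]
73 [ 0.5352 -0.1261  0.0712]
76 [ 0.5329 -0.126   0.0712]
79 [ 0.5304 -0.1257  0.0715]
82 [ 0.5282 -0.1256  0.0717]
85 [ 0.5259 -0.1254  0.0715]
88 [ 0.5235 -0.1252  0.0715]
91 [ 0.5211 -0.125   0.0715]
94 [ 0.5187 -0.1249  0.0716]
97 [ 0.5163 -0.1246  0.0718]
100 [ 0.5139 -0.1245  0.0725]
103 [ 0.5116 -0.1243  0.0729]
106 [ 0.5091 -0.1241  0.0742]
109 [ 0.5067 -0.1231  0.0749]
112 [ 0.5043 -0.1237  0.0759]
115 [ 0.502  -0.1235  0.0773]
118 [ 0.4995 -0.1233  0.0756]
121 [ 0.497  -0.1232  0.0708]
124 [ 0.4944 -0.1231  0.0696]
13.298666666666668 12.903492063492063
```

View pics/w5z.png

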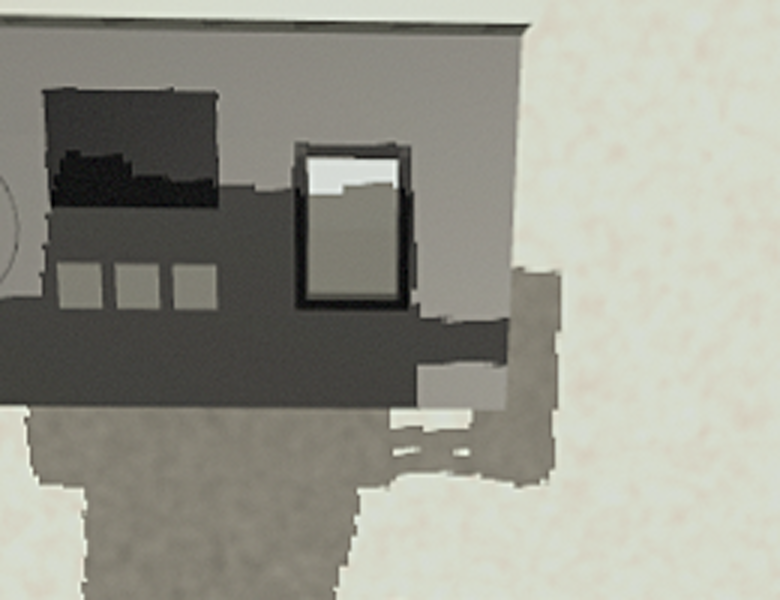

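The far face is now level at z ≈ 0.0715 and the near end is raised to 0.077, so the switch is on. The key reads 0.0532, the heater hasn't moved, and the arm is clear.

```bash
python3 -c "
from bench import env
print(env.job_done())"
```

```text
the job is handed in; nothing more can be done
None
```

I pressed the reset key fully home first, then switched the heater on at the rocker's far end. After that I backed the arm clear and handed the job in at about 10 s.

- **Reset key:** The fingertip reached a hard stop at z = 0.0535. Afterwards the depth image put the key's top at 0.053, about 16.5 mm below the deck. Fully home is 16 mm.
- **Rocker:** The far face now reads level at z ≈ 0.0715 and the near end stands at about 0.077, which is the on position.
- **Heater:** The key and rocker positions after the presses agree with those measured before within about 1 mm, so the heater did not shift.
- **Contact force:** Pushing against the stops briefly gave about 90 N down with 41 N sideways at the key. At the rocker it was about 62 N with 24 N sideways. The key press was harder than it needed to be, though below the 120 N wrist limit.
- **Beaker and tip box:** The before-and-after comparison of the top view was inconclusive, with a mean difference of about 13 grey levels around both. I did not measure their positions again. The arm's path went nowhere near them.
- **Vials:** I did not measure these again. No unexpected contact force appeared in the readings after each move.

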